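Kit the job tray for an edging run

ROBOT

A 7-joint arm with a two-finger parallel gripper is mounted at the origin on the work surface. World frame = base frame: x ahead of the robot, y to its left, z up, the work surface at z = 0. Lengths are in m, angles in degrees, forces in N, time in s.
With the tool pointing down it reaches from about 0.425 to 0.875 m from the base axis. Payload 4.7 kg.
Tool frame: the origin (TCP) lies between the finger pads; the fingertips stand 8 mm ahead of it and the grasp point (between the pads) lies 11 mm behind it; z points along the fingers, y is the line along which they close (so a half turn about z gives the same grasp; the last joint's range is limited). The gripper opens to 87 mm and grips with 3 to 60 N. Pads are 19 mm wide; open, the fingers measure 117 mm over their backs; the gripper's body (75 mm by 190 mm) begins 51 mm behind the grasp point.
Start: joints at [73.516, 18.392, -4.016, 83.108, 1.295, 78.541, -3.26], TCP at [0.193, -0.621, 0.195] pointing down, gripper open.
Joint ranges: [-163.93, 163.93], [-17.29, 119.83], [-79.2, 71.16], [3.27, 140.29], [-89.18, 269.18], [5.43, 117.66], [-154.24, 154.24]. Speed limits (degrees/s): [147.25, 147.25, 180, 180, 180, 180, 180].

INTERFACE

Orientations are given as [roll, pitch, yaw] about the fixed x, y, z axes, in that order (R = Rz(yaw) Ry(pitch) Rx(roll)).
In Python, from cell import env, viewer gives the robot as it stands. The module is installed in compiled form; this text tells all that it offers.
- The arm moves only by the tool arm_command, never from a script. Its argument "series" is a list of rows, each a list of 2 entries, a list of its own where there are three numbers: the shift along the tool's x, y, z in mm, then the turn about the tool's z in rad. A call has exactly 5 rows; each row is the pose to reach, as a shift and turn from the pose commanded when the call began, along the tool's axes at that moment; what a row does not reach only later rows make up. A row lasts 1/10 s, in which the tool goes at most 50 mm and 8.59 degrees, less where a joint would pass 70% of its speed; a pose out of reach is approached as far as the arm can. A call with a gripper value outside its range is refused whole. "grip" is the gripper command: -1 is fully open, 1 is shut, values between are in proportion, set as the call begins (left out, the last holds). The fingers move at their own pace and stop on an object; "grip_force" is the grip in N (left out, the last holds). Time passes only in rows, so rows that repeat a pose let the fingers close, or fill a call up. It gives the time, the measured TCP pose, the force, the opening and the grip force at its end, in the units of the state.
- env.get_obs(): the state, without advancing time (a new reading comes with each control period).
- viewer.read_camera(name): name is "side" or "top" or "wrist"; returns (picture, depth): 400x640x3 uint8, blue, green, red; 400x640 float32, m along the optical axis (not along the pixel's ray), 0 where there is no reading.
- viewer.calibration(name): a dict with "K" (3x3 intrinsics, pixels), "T" (4x4, takes a point from camera to world coordinates); the wrist camera has in their place "hand_eye" (4x4, takes a point from camera to tool coordinates, whose origin is the TCP and whose axes are the flange's). Camera axes: x right, y up, looking along -z (the intrinsics and any distortion apply to the point x, -y, -z); pixel columns grow to the right and rows downward; lengths in m; the calibration is good to about 2 mm. A picture is of the moment at which its call begins: read the wrist's pose just before it. calibration takes no time and is no camera call.
- env.sign_off(): hands the job in; it is judged then, once.
The state is a dict: "time_s": time; "qpos": joint angles; "joint_velocities": joint speeds; "effort": joint torques, N m; "tool_pos": TCP position; "tool_rot": TCP orientation; "force": force on the tool from outside, world axes, zero at the start; "wrist_torque": the same for the moment, N m; "grip_width": finger opening in m; "grasp_force": force on a finger pad.
Only numpy, scipy, OpenCV 4.12 (cv2) and the standard library are available. Lean on these libraries where they do the work, as an engineer would, in place of code of your own. Each camera call takes 0.05 s, during which the arm holds its last target. There are 200 camera calls.

TASK

Kit the job tray for the next edging run: the nylon lens puck with the hole goes over the spigot, the large filter glass disk flat and centred on the cork rest, and the tall slim arbor upright in the round cup. The bored puck is in the stock bin under a smaller plain puck: first set that one aside, flat on the floor of the same bin, before lifting out the bored one. Set the glass down gently without dropping it, and leave the small glass disk and the short arbor where they are.

Things in the scene. Friction and masses are not known exactly. Their poses are not given: they have to be found in the camera images.
- bored_puck: White nylon lens puck with a hole: a ring 60 mm across and 20 mm thick with a 28 mm through bore. It lies flat on the floor of the stock bin, at the start with the smaller plain puck on top of it. 40 to 70 g. Origin: centre of the underside; z is up along its axis.
- plain_puck: Smaller plain white nylon puck without a hole, 40 mm across, 16 mm thick, about 25 g. At the start it lies flat on top of the bored puck. Not part of this kit: it stays in the stock bin. Origin: centre of the underside; z is up along its axis.
- large_disk: The large tinted filter glass disk, 50 mm across, 8 mm thick, about 40 g, lying flat on the bench. Origin: centre of the underside; z is up along its axis.
- small_disk: The small tinted filter glass disk, 34 mm across, 8 mm thick, lying flat on the bench. Not part of this kit: leave it. Origin: centre of the underside; z is up along its axis.
- tall_arbor: Tall slim brass arbor spindle standing on its flange on the bench: flange 36 mm across and 8 mm thick, then a collar 18 mm across up to height 14 mm, then a 12 mm stem up to height 60 mm, then an 8.4 mm nose up to 70 mm. 90 to 160 g. Origin: centre of the underside; z is up along its axis.
- short_arbor: Short stout brass arbor standing on its flange on the bench: flange 36 mm across and 8 mm thick, 22 mm stem up to height 38 mm, 14 mm nose up to 42 mm. Not part of this kit: leave it. Origin: centre of the underside; z is up along its axis.
- nest_spigot: Puck nest, fixed in the job tray: grey plate 90 x 94 x 10 mm with an upright black spigot at its centre (a plain 12 mm post; tip 16 mm above the plate). The bore drops over it, the puck lies flat on the plate. Origin: centre of the plate's underside, 4 mm above the bench; plate top at z = 10 mm; x runs along the tray's row of nests.
- nest_rest: Glass nest, fixed: grey plate like the others with a raised round black rest at its centre, 42 mm across, topped with cork 40 mm across, flat top at z = 22 mm. The disk lies flat on the cork and overhangs it. Origin: centre of the plate's underside; x along the row. The 290 x 106 mm tray holds the three nests in a row, 92 mm apart, in any order; its rim is 13 mm above the bench.
- nest_cup: Arbor nest: grey plate like the others (90 x 94 x 10 mm) with a low round black cup at its centre: a ring wall 62 mm outside, 54 mm inside, 7 mm high above the plate. The arbor stands upright in it, flange down on the plate (z = 10 mm from the origin). Origin: centre of the plate's underside; x runs along the tray's row of nests. Fixed.
- stock_bin: Blue plastic open stock bin, 238 mm (its x) by 128 mm (its y) outside, 32 mm high, walls and floor 4 mm thick; it holds the two stacked pucks, which start within 40 mm of its middle. Origin: centre of its underside; the inner floor is at z = 4 mm. Fixed.
Not all that is in view belongs to the job. Leave any orange look-alike of the nest_cup alone. Leave any blue look-alike of the large_disk alone.

How it is judged (in metres and radians):
On the way, in this order (a step that is already met when the one before it is completed fails the run):
1. the plain puck lies flat on the bin floor beside the bored puck, which is still lying in the bin (x of plain_puck in the frame of stock_bin between -0.1 and 0.1 m and y of plain_puck in the frame of stock_bin between -0.045 and 0.045 m and z of each of plain_puck, bored_puck in the frame of stock_bin below 0.009 m and angle between each of plain_puck, bored_puck's own z axis and vertical below 0.15 rad and x of bored_puck in the frame of stock_bin between -0.1 and 0.1 m and y of bored_puck in the frame of stock_bin between -0.045 and 0.045 m), for 0.2 s.
2. the bored puck lies flat over the spigot (horizontal distance between bored_puck and nest_spigot below 0.012 m and z of bored_puck in the frame of nest_spigot between 0.006 and 0.014 m and angle between bored_puck's own z axis and vertical below 0.1 rad), for 0.2 s.
At the end, for the whole second after the job is handed in: Bored puck flat over the spigot, large disk flat on the cork, tall arbor upright in the cup, each within 12 mm of its nest's centre and 4 mm of seated height; plain puck flat on the bin floor; small disk and short arbor within 25 mm of their starts; all at rest (all of step 2 and horizontal distance between large_disk and nest_rest below 0.012 m and z of large_disk in the frame of nest_rest between 0.018 and 0.026 m and angle between each of large_disk, tall_arbor's own z axis and vertical below 0.1 rad and horizontal distance between tall_arbor and nest_cup below 0.012 m and z of tall_arbor in the frame of nest_cup between 0.006 and 0.014 m and x of plain_puck in the frame of stock_bin between -0.1 and 0.1 m and y of plain_puck in the frame of stock_bin between -0.045 and 0.045 m and z of plain_puck in the frame of stock_bin below 0.009 m and angle between plain_puck's own z axis and vertical below 0.15 rad and distance of each of small_disk, short_arbor from where it was at the start of the episode below 0.025 m and linear speed of each of bored_puck, plain_puck, large_disk, tall_arbor below 0.02 m/s); the robot touches nothing.
It fails at once if the small disk or the short arbor, which stay behind, is moved more than 25 mm (distance of any of small_disk, short_arbor from where it was at the start of the episode above 0.025 m).
It fails at once if the large glass disk is dropped (falls free of the fingers by more than about 13 mm) (linear speed of large_disk above 0.5 m/s and contact force between the fingers and large_disk below 0.05 N).
It fails at once if the large glass disk is tipped on edge (angle between large_disk's own z axis and vertical above 0.8 rad).
It also fails if it takes over 104 s, if anything falls off the work surface, if the arm or the gripper's body presses on something with over 40 N, if the wrist force passes 120 N, or if a joint passes its speed limit or range.

## Working session

There is one attempt and no reset: what is moved stays moved. The work goes in short steps, Python scripts to look and compute and a tool call to move; the robot and the scene stay as the last step left them, time stands still between calls to the robot, and variables do not carry over. Pictures are saved under pics/ and viewed, at most 14 in all, crops included, and the job is handed in when it is done.

Besides the shell and the picture viewer there is one more tool, called after "Emit:" as a command line: name --argument value ..., lists and objects as JSON in quotes. arm_command: Moves the arm, as the interface text tells. Its arguments: {"type":"object","properties":{"series":{"type":"array"},"grip":{"type":"number"},"grip_force":{"type":"number"}},"required":["series"]}

```bash
mkdir -p pics
python3 - <<'E'
from cell import env, viewer
import cv2,numpy as np
o=env.get_obs()
for k in("time_s","tool_pos","tool_rot","grip_width","force"):print(k,o[k])
for n in("top","side"):
    p,d=viewer.read_camera(n);cv2.imwrite(f"pics/{n}0.png",p);np.savez(f"{n}0.npz",p=p,d=d)
    c=viewer.calibration(n);print({k:np.round(v,4).tolist() for k,v in c.items()})
c=viewer.calibration("wrist");print({k:np.round(v,4).tolist() for k,v in c.items()})
E
```

```text
time_s 0.0
tool_pos [ 0.1930052  -0.6200458   0.19366927]
tool_rot [-1.79891301e+02  4.00309592e-03  1.72975054e+01]
grip_width 0.08744459991007789
force [-0.17610346  0.204808    0.00204594]
{'K': [[386.9983, 0.0, 313.7012], [0.0, 386.9983, 195.3326], [0.0, 0.0, 1.0]], 'T': [[0.0144, 0.9801, -0.1978, 0.3023], [-0.9999, 0.016, 0.0062, -0.0767], [0.0093, 0.1977, 0.9802, 1.0046], [0.0, 0.0, 0.0, 1.0]]}
{'K': [[432.5243, 0.0, 321.8105], [0.0, 432.5243, 198.3567], [0.0, 0.0, 1.0]], 'T': [[-0.7994, 0.3418, -0.4942, 0.0257], [-0.6008, -0.4648, 0.6504, 0.5656], [-0.0074, 0.8168, 0.5769, 0.5957], [0.0, 0.0, 0.0, 1.0]]}
{'K': [[300.5293, 0.0, 319.7182], [0.0, 300.5293, 196.5927], [0.0, 0.0, 1.0]], 'hand_eye': [[-0.001, 0.9605, 0.2783, 0.0764], [1.0, 0.0009, 0.0005, 0.0003], [0.0002, 0.2783, -0.9605, -0.1898], [0.0, 0.0, 0.0, 1.0]]}
```

View pics/top0.png

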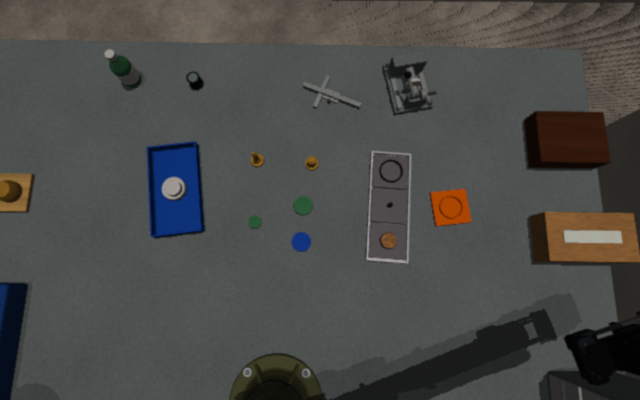

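View pics/side0.png

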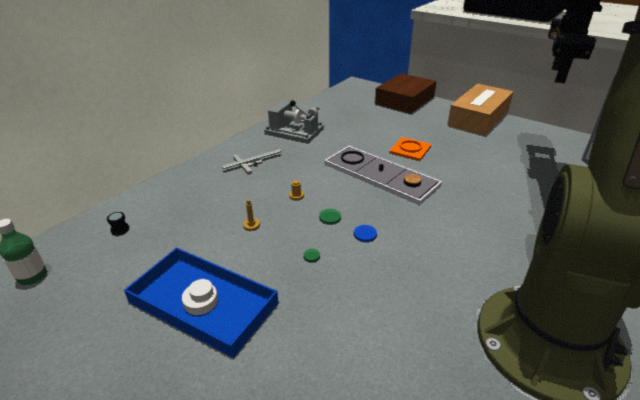

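Top view candidates:
- **Glass disks:** the large green disk is at (303,205). It could be confused with the small green disk at (254,222) and the blue look-alike at (301,242), so I choose (303,205).
- **Arbors:** the tall one is at (257,159) and the short one at (312,162). The side view confirms the slim tall one at (250,215).
- **Cup:** the black cup is at (391,171). The orange look-alike is at (451,208).
- **Other nests and bin:** the spigot is at (390,205), the cork at (388,241), and the stacked pucks at (173,188) in the blue bin.

```bash
cat > h.py <<'E'
import numpy as np,cv2
from scipy.spatial.transform import Rotation as R
from cell import env,viewer
def cast(uv,z,K,T):
    uv=np.atleast_2d(uv).astype(float)
    d=np.c_[(uv[:,0]-K[0,2])/K[0,0],-(uv[:,1]-K[1,2])/K[1,1],-np.ones(len(uv))]@T[:3,:3].T
    return T[:3,3]+d*((z-T[2,3])/d[:,2])[:,None]
def wristT(o):
    T=np.eye(4);T[:3,:3]=R.from_euler("xyz",o["tool_rot"],degrees=True).as_matrix();T[:3,3]=o["tool_pos"]
    return T@viewer.calibration("wrist")["hand_eye"]
def blobs(m,a=20):
    n,l,s,c=cv2.connectedComponentsWithStats(m.astype(np.uint8))
    return [(c[i],s[i],l==i) for i in range(1,n) if s[i,4]>=a]
def togo(o,p):  # world point -> shift in tool axes, mm
    return R.from_euler("xyz",o["tool_rot"],degrees=True).inv().apply(np.array(p)-o["tool_pos"])*1000
E
python3 - <<'E'
from h import *
for n in("top","side"):
    f=np.load(n+"0.npz");p=f["p"];c=viewer.calibration(n);K,T=c["K"],c["T"]
    h,s,v=[x.astype(int) for x in cv2.split(cv2.cvtColor(p,cv2.COLOR_BGR2HSV))]
    ms={"green":((h>55)&(h<85)&(s>100),.008),"brass":((h>8)&(h<28)&(s>90),.008),"white":((s<40)&(v>150),.03),"blue":((h>105)&(h<125)&(s>150),.0)}
    for k,(m,z) in ms.items():
        for cc,st,l in blobs(m):
            w=cast(cc,z,K,T)[0]
            if .2<w[0]<.85 and abs(w[1])<.5:
                yx=np.argwhere(l);W=cast(yx[:,::-1],z,K,T)
                (c0,wh,a)=cv2.minAreaRect((W[:,:2]*1000).astype(np.float32))
                print(n,k,np.round(cc,1),st[4],np.round(w[:2],4),"rect",np.round(c0,1),np.round(wh,1),round(a,1),"medheight",round(float(np.median([ (T@np.r_[(u-K[0,2])/K[0,0]*d,-(vv-K[1,2])/K[1,1]*d,-d,1])[2] for (vv,u) in yx for d in [f["d"][vv,u]]])),4))
# nests, by pixel from top
c=viewer.calibration("top");print(np.round(cast([[391,171],[390,205],[388.5,241]],.02,c["K"],c["T"]),4))
p=np.load("top0.npz")["p"]
cv2.imwrite("pics/crop1.png",cv2.resize(p[130:270,140:480],None,fx=2.3,fy=2.3,interpolation=cv2.INTER_CUBIC))
E
```

```text
top green [302.8 205.2] 250 [ 0.4767 -0.055 ] rect [476.  -54.2] [45.1 44.4] 0.9 medheight 0.0078
top green [254.4 221.7] 113 [0.4313 0.0693] rect [431.9  69.1] [28.7 28.7] 0.9 medheight 0.0078
top brass [256.5 159.3] 160 [0.5993 0.0711] rect [599.6  70.3] [35.9 40.3] 77.2 medheight 0.0094
top brass [311.1 162.8] 151 [ 0.5919 -0.0748] rect [591.6 -74.7] [34.7 35.2] 46.9 medheight 0.0178
top brass [450.3 206.8] 1247 [ 0.4786 -0.4414] rect [ 478.9 -441.7] [93.  96.6] 6.6 medheight 0.0106
top brass [388.3 240.2] 215 [ 0.3888 -0.2766] rect [ 388.9 -276.9] [40.1 41.2] 19.1 medheight 0.0259
top white [171.  186.1] 218 [0.5171 0.2844] rect [517.  283.8] [40.1 49.7] 47.3 medheight 0.0393
top white [385.1 259.6] 65 [ 0.3388 -0.263 ] rect [ 338.7 -264. ] [92.5  4.7] 85.9 medheight 0.0064
top blue [174.4 189.4] 4238 [0.515  0.2858] rect [519.2 286.4] [247.4 137.3] 7.9 medheight 0.0045
top blue [300.8 241.4] 280 [ 0.3831 -0.0517] rect [384.2 -52. ] [46.4 46.6] 0.9 medheight 0.0081
side green [329.7 215.8] 253 [ 0.4744 -0.0535] rect [473.9 -53.8] [44.8 51.1] 36.4 medheight 0.0086
side green [311.
[... 567 characters left out ...]
 medheight 0.0122
side white [385.2 169.6] 367 [ 0.4576 -0.2653] rect [ 467.5 -259.4] [108.1 285.5] 86.5 medheight 0.0132
side white [248.5 158. ] 170 [ 0.775  -0.1048] rect [ 784.4 -117.1] [163.4  44.8] 68.9 medheight 0.0141
side white [246.9 166.4] 40 [ 0.7482 -0.072 ] rect [749.2 -69.9] [22.7 34.8] 40.4 medheight 0.0102
side white [197.9 293.1] 580 [0.5124 0.2831] rect [509.1 281.6] [57.1 61.9] 10.6 medheight 0.0389
side blue [365.  232.8] 310 [ 0.3845 -0.0586] rect [384.5 -58.7] [47.3 54. ] 33.5 medheight 0.0087
side blue [203.8 300.2] 8214 [0.5163 0.273 ] rect [531. 268.] [268.3 150.4] 7.9 medheight 0.0059
[[ 0.5697 -0.2857  0.02  ]
 [ 0.4787 -0.2808  0.02  ]
 [ 0.3858 -0.2747  0.02  ]]
```

View pics/crop1.png

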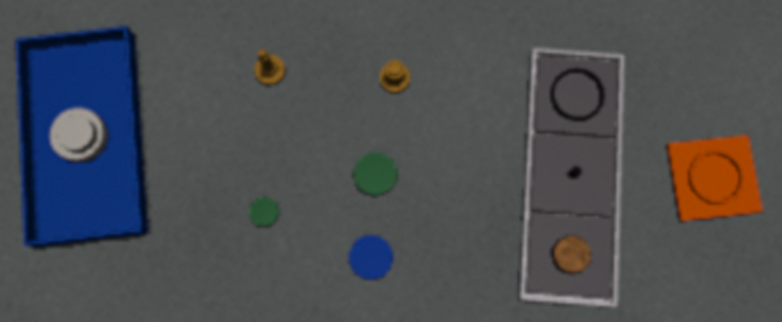

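The crop confirms the choices: the large green disk at (375,173), the small one at (264,211), tall arbor at (268,68), short arbor at (395,76), and black cup, spigot and cork in the tray. I'll move via the tray so the wrist camera can measure the nests.

Emit:
arm_command --series '[[[40,-28,0],0.06],[[80,-57,0],0.12],[[120,-86,0],0.18],[[160,-115,0],0.24],[[200,-143,0],0.3]]' --grip -1

```text
time_s: 0.6
tool_pos: [0.3423, -0.4226, 0.1944]
tool_rot: [-180.0, 0.0, -0.0]
force: [0.9, -1.1, 0.4]
grip_width: 0.087
grasp_force: 0.0
```

Emit:
arm_command --series '[[[32,-36,-5],0.0],[[64,-71,-10],0.0],[[95,-107,-20],0.0],[[128,-142,-20],0.0],[[128,-142,-20],0.0]]'

```text
time_s: 1.1
tool_pos: [0.4746, -0.2744, 0.215]
tool_rot: [-179.8, -0.2, 0.8]
force: [0.2, -0.2, 0.5]
grip_width: 0.0868
grasp_force: 0.0
```

```bash
cat > look.py <<'E'
import sys
from h import *
n=sys.argv[1];o=env.get_obs();p,d=viewer.read_camera("wrist")
np.savez(n+".npz",p=p,d=d,T=wristT(o));cv2.imwrite(f"pics/{n}.png",p)
print(o["time_s"],np.round(o["tool_pos"],4),np.round(o["tool_rot"],2),np.round(o["qpos"],0),o["grip_width"])
E
python3 look.py w1
```

```text
1.1 [ 0.4746 -0.2744  0.215 ] [-179.81   -0.18    0.83] [ 47.   6. -21.  95.   2.  78. -64.] 0.08683200292292499
```

View pics/w1.png

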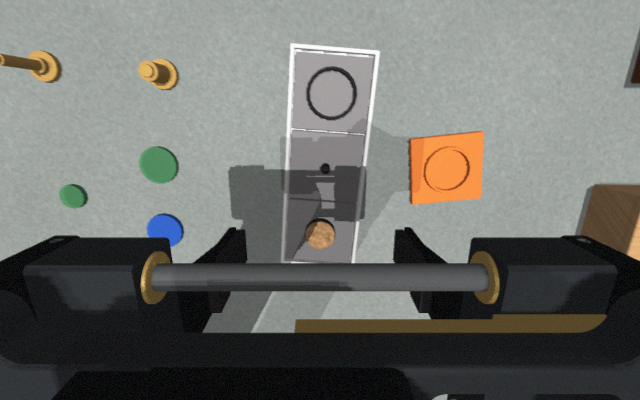

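Wrist view: cup ring at (332,93), spigot at (325,168), cork at (320,235), large green disk at (158,165), short arbor at (158,74), tall arbor at (40,66).

Run:
```python
from h import *
f=np.load("w1.npz");p,d,T=f["p"],f["d"],f["T"];K=viewer.calibration("wrist")["K"]
h,s,v=[x.astype(int) for x in cv2.split(cv2.cvtColor(p,cv2.COLOR_BGR2HSV))]
def hgt(l):
    yx=np.argwhere(l);dd=d[yx[:,0],yx[:,1]];P=np.c_[(yx[:,1]-K[0,2])/K[0,0]*dd,-(yx[:,0]-K[1,2])/K[1,1]*dd,-dd]@T[:3,:3].T+T[:3,3];return np.median(P[:,2])
def rep(name,m,z,a=25):
    for c,st,l in blobs(m,a):
        if st[1]+st[3]>255: continue
        yx=np.argwhere(l);W=cast(yx[:,::-1],z,K,T)[:,:2]*1000
        (e,r)=cv2.minEnclosingCircle(W.astype(np.float32))
        print(name,np.round(c,0),st[4],"mean",np.round(W.mean(0),1),"circ",np.round(e,1),round(r,1),"h",round(float(hgt(l)),4))
blk=(v<50);roi=np.zeros_like(blk);roi[60:185,295:365]=1
rep("ring/spigot",blk&roi,.021);rep("spigot30",blk&roi&(np.arange(400)[:,None]>150),.030)
rep("green",(h>55)&(h<85)&(s>90),.008)
roi2=np.zeros_like(blk);roi2[210:252,295:345]=1
rep("cork",(h>5)&(h<28)&(s>80)&roi2,.026)
rep("brass",(h>8)&(h<28)&(s>90),.008)
```

```text
ring/spigot [337.  79.] 148 mean [ 587.2 -293.1] circ [ 572.1 -287. ] 28.8 h 0.0201
ring/spigot [322. 115.] 43 mean [ 545.7 -275.9] circ [ 548.8 -278.8] 17.7 h 0.0205
ring/spigot [325. 169.] 72 mean [ 478.3 -280.5] circ [ 478.4 -280.7] 6.4 h 0.029
spigot30 [325. 169.] 72 mean [ 480.  -280.3] circ [ 480.1 -280.5] 6.3 h 0.029
green [158. 165.] 1048 mean [478.2 -58. ] circ [477.7 -58.4] 25.1 h 0.0078
green [ 73. 196.] 464 mean [432.9  65.7] circ [433.   65.5] 18.1 h 0.0077
cork [320. 234.] 660 mean [ 388.4 -274.9] circ [ 388.3 -274.6] 20.7 h 0.0257
brass [36. 65.] 1092 mean [599.8  75.7] circ [598.8  82.8] 36.5 h 0.0095
brass [636.  72.] 133 mean [ 601.  -659.9] circ [ 606.5 -661.3] 17.6 h 0.007
brass [159.  73.] 893 mean [592.1 -74.3] circ [593.  -73.3] 23.6 h 0.0186
brass [446. 167.] 4862 mean [ 479.2 -441.9] circ [ 477.6 -442.1] 64.6 h 0.0098
brass [320. 234.] 646 mean [ 380.8 -275. ] circ [ 380.7 -274.6] 21.5 h 0.0257
```

Emit:
arm_command --series '[[[5,-49,0],0],[[10,-98,0],0],[[15,-147,0],0],[[20,-196,0],0],[[25,-245,0],0]]'

```text
time_s: 1.65
tool_pos: [0.4933, -0.0374, 0.2144]
tool_rot: [179.9, 0.0, -0.1]
force: [0.5, -0.1, 0.2]
grip_width: 0.0869
grasp_force: 0.0
```

Emit:
arm_command --series '[[[0,-49,0],-0.02],[[0,-98,0],-0.04],[[0,-147,0],-0.06],[[0,-196,0],-0.08],[[0,-245,0],-0.1]]'

```text
time_s: 2.15
tool_pos: [0.4937, 0.2073, 0.2145]
tool_rot: [179.9, -0.0, 5.7]
force: [0.5, 0.4, -0.2]
grip_width: 0.0869
grasp_force: 0.0
```

Emit:
arm_command --series '[[[-5,-30,0],0],[[-10,-60,0],0],[[-20,-60,0],0],[[-20,-60,0],0],[[-20,-60,0],0]]'

```text
time_s: 2.65
tool_pos: [0.4685, 0.2628, 0.2144]
tool_rot: [179.9, -0.0, 5.7]
force: [-0.3, -0.5, -0.3]
grip_width: 0.087
grasp_force: 0.0
```

```bash
python3 look.py w2
```

```text
2.65 [0.4685 0.2628 0.2144] [ 1.7989e+02 -1.0000e-02  5.6500e+00] [  13.    8.  -49.   96.    6.   79. -121.] 0.08704659356600378
```

View pics/w2.png

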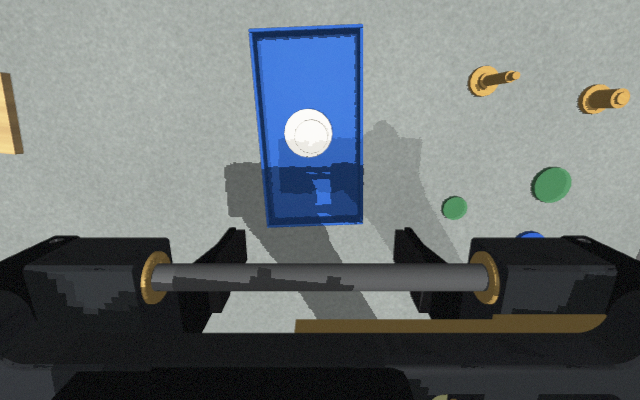

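The bin fills the upper middle of the view, with rim corners at about (249,30), (362,25), (364,222) and (267,226). The bored puck's ring is at (308,133) with the plain puck on it at about (311,136).

Run:
```python
from h import *
f=np.load("w2.npz");p,d,T=f["p"],f["d"],f["T"];K=viewer.calibration("wrist")["K"]
h,s,v=[x.astype(int) for x in cv2.split(cv2.cvtColor(p,cv2.COLOR_BGR2HSV))]
r,c=np.mgrid[:400,:640]
P=np.c_[((c-K[0,2])/K[0,0]*d).ravel(),(-(r-K[1,2])/K[1,1]*d).ravel(),-d.ravel()]@T[:3,:3].T+T[:3,3];Z=P[:,2].reshape(400,640)
roi=(r>90)&(r<180)&(c>270)&(c<350)&(s<60)&(v>150)
def circ(m,z):
    ct=max(cv2.findContours(m.astype(np.uint8),0,1)[0],key=cv2.contourArea)[:,0]
    W=(cast(ct,z,K,T)[:,:2]*1000).astype(np.float32);e=cv2.fitEllipse(W);return np.round(e[0],1),np.round(e[1],1)
print("plain",circ(roi&(Z>.033),.040),np.median(Z[roi&(Z>.033)]));print("bored",circ(roi,.024),np.median(Z[roi&(Z<.03)]))
b=((h>100)&(h<125)&(s>120)&(r<240)&(c>235)&(c<375))
ct=max(cv2.findContours(b.astype(np.uint8),0,1)[0],key=cv2.contourArea)[:,0]
print("bin",cv2.minAreaRect((cast(ct,.032,K,T)[:,:2]*1000).astype(np.float32)))
br=(h>8)&(h<28)&(s>90)&(r<130)&(c>400)
for cc,st,l in blobs(br,100):
    for nm,lo,hi,z in(("flange",-.01,.011,.008),("top",.056,.066,.060),("nose",.066,.08,.07)):
        m=l&(Z>lo)&(Z<hi)
        if m.sum()>8:print(nm,np.round(cc),m.sum(),np.round(np.mean(P.reshape(400,640,3)[m],0),4),circ(m,z) if m.sum()>40 else "")
g=(h>55)&(h<85)&(s>90)
for cc,st,l in blobs(g,100):print("green",np.round(cc),circ(l,.008))
```

```text
plain (array([513.3, 277.8]), array([38.3, 38.4])) 0.03975735921335005
bored (array([515.4, 281.6]), array([57.7, 58.2])) 0.02367952530219325
bin ((514.4080810546875, 278.739013671875), (236.66156005859375, 126.62317657470703), 7.832261562347412)
flange [489.  80.] 492 [0.5975 0.0745 0.0074] (array([597.9,  72.2]), array([32.6, 35.4]))
top [489.  80.] 88 [0.5977 0.0732 0.0602] (array([597.9,  72.4]), array([11.1, 11.8]))
nose [489.  80.] 63 [0.5985 0.0714 0.0692] (array([598.3,  71.9]), array([7. , 9.7]))
flange [602.  99.] 441 [ 0.5902 -0.068   0.0069] (array([590.9, -72.4]), array([32.4, 39.7]))
green [551. 184.] (array([477.8, -52.9]), array([46.9, 51.2]))
green [454. 208.] (array([432.4,  71.2]), array([31.1, 33.2]))
```

Emit:
arm_command --series '[[[23,-5,20],-0.02],[[46,-10,40],-0.04],[[46,-10,80],-0.04],[[46,-10,120],-0.04],[[46,-10,120],-0.04]]' --grip -0.47 --grip_force 15

```text
time_s: 3.2
tool_pos: [0.5095, 0.2754, 0.089]
tool_rot: [179.8, 0.6, 8.0]
force: [-0.4, -0.9, -0.2]
grip_width: 0.0646
grasp_force: 0.0
```

```bash
python3 -c "
from h import *
o=env.get_obs();print(o['tool_pos'],o['tool_rot'],o['grip_width'],togo(o,[.5133,.2778,.035]))"; python3 look.py w3
```

```text
[0.50954608 0.27538945 0.08900513] [179.78884584   0.59192934   7.96311673] 0.06460690807714162 [ 4.60937661 -2.06610424 53.95314688]
3.2 [0.5095 0.2754 0.089 ] [179.79   0.59   7.96] [   8.   21.  -47.   99.   16.   68. -125.] 0.06460690807714162
```

View pics/w3.png

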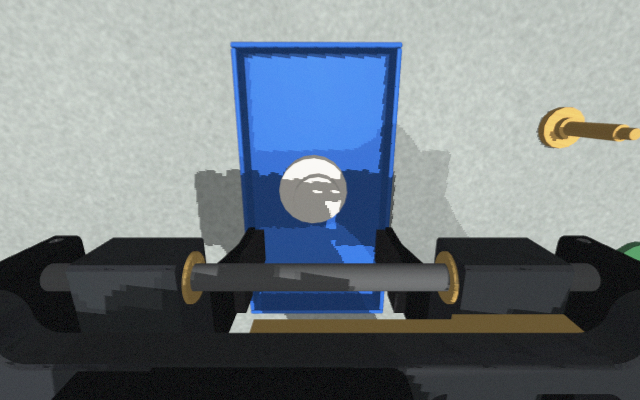

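The stacked pucks at (312,190) are centred between the fingers, so I descend.

Emit:
arm_command --series '[[[0,-1,20],0],[[0,-1,40],0],[[0,-1,55],0],[[0,-1,58],0],[[0,-1,58],0]]'

```text
time_s: 3.75
tool_pos: [0.5127, 0.2808, 0.0376]
tool_rot: [-180.0, -0.0, 8.1]
force: [-0.0, -0.4, 0.3]
grip_width: 0.064
grasp_force: 0.0
```

Emit:
arm_command --series '[[[0,0,0],0],[[0,0,0],0],[[0,0,0],0],[[0,0,0],0],[[0,0,0],0]]' --grip 0.3

```text
time_s: 4.25
tool_pos: [0.5122, 0.2809, 0.0369]
tool_rot: [180.0, -0.0, 8.1]
force: [-0.1, 0.7, 0.2]
grip_width: 0.034
grasp_force: 0.0
```

```bash
python3 look.py w4
python3 - <<'E'
from h import *
p,d=viewer.read_camera("side");a=cv2.resize(p[220:360,90:300],(630,420));cv2.imwrite("pics/s4.png",a)
E
```

```text
4.25 [0.5122 0.2809 0.0369] [ 1.80e+02 -1.00e-02  8.12e+00] [   6.   24.  -45.  102.   19.   62. -128.] 0.03395344378023327
```

View pics/s4.png

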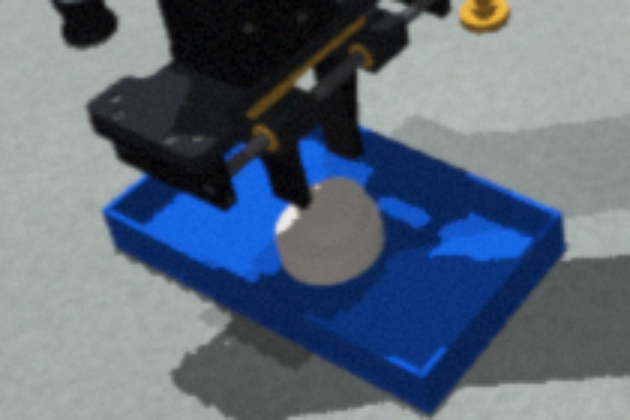

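Run:
```python
from h import *
c=viewer.calibration("side");K,T=c["K"],c["T"]
print(cast([[190,288],[205,272]],.029,K,T).round(4), cast([[190,288],[205,272]],.05,K,T).round(4))
p,d=viewer.read_camera("side")
np.set_printoptions(linewidth=220)
r,c=np.mgrid[:400,:640]
P=(np.c_[((c-K[0,2])/K[0,0]*d).ravel(),(-(r-K[1,2])/K[1,1]*d).ravel(),-d.ravel()]@T[:3,:3].T+T[:3,3]).reshape(400,640,3)
print((P[270:322:4,178:224:4,2]*1000).round(0).astype(int))
f=np.load("w4.npz");p=f["p"];cv2.imwrite("pics/w4c.png",p[100:330,160:480])
```

```text
[[0.5338 0.283  0.029 ]
 [0.5431 0.241  0.029 ]] [[0.515  0.2935 0.05  ]
 [0.524  0.253  0.05  ]]
[[111 144 109   3   5  66  73  74 596  19  24  28]
 [ 95 103 102  93   5   7   3   7   6   5  10  18]
 [  4  88  94  89   6   4   7   5   6   7   3   4]
 [  5  77  81  81  40  40  41  41  40   4   5   4]
 [  5   3  70  74  40  39  42  41  42   5   4   4]
 [  6   5  25  42  39  42  41  40  38  25   5   4]
 [  3  25  25  40  41  41  40  38  31  24   5   5]
 [  3  24  25  25  33  35  32  29  24  23   5   7]
 [  5  21  24  26  25  26  24  23  24  17   4   6]
 [  5   4  23  24  25  22  25  21  15   7   4   5]
 [  4   4  10  18  18  18  16  12   7   5   4   4]
 [  6   5   3   5   8   8   5   1   6   4   5   5]
 [ 34   3   6   5   5   6   5 596   4   5   5   5]]
```

View pics/w4c.png

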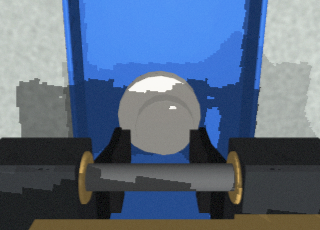

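Run:
```python
from h import *
o=env.get_obs();Rm=R.from_euler("xyz",o["tool_rot"],degrees=True)
for n in("side","top"):
    c=viewer.calibration(n);K,T=c["K"],c["T"];p,d=viewer.read_camera(n)
    r,c=np.mgrid[:400,:640]
    P=np.c_[((c-K[0,2])/K[0,0]*d).ravel(),(-(r-K[1,2])/K[1,1]*d).ravel(),-d.ravel()]@T[:3,:3].T+T[:3,3]
    L=Rm.inv().apply(P-o["tool_pos"])*1000
    v=p.max(2).ravel()
    m=(abs(L[:,0])<40)&(abs(L[:,1])<70)&(L[:,2]<5)&(L[:,2]>-75)&(v<70)&(d.ravel()>0)
    q=L[m];q=q[np.argsort(-q[:,2])][:25];print(n,m.sum());print(q[::2].round(0).tolist())
```

```text
side 442
[[9.0, -2.0, -5.0], [-10.0, -24.0, -29.0], [-12.0, -21.0, -30.0], [-12.0, 23.0, -30.0], [-11.0, 22.0, -31.0], [-10.0, 21.0, -31.0], [-10.0, -23.0, -31.0], [-1.0, -23.0, -32.0], [-3.0, 17.0, -32.0], [-12.0, -20.0, -32.0], [3.0, -23.0, -32.0], [-12.0, -23.0, -32.0], [7.0, -23.0, -32.0]]
top 60
[[-27.0, 65.0, 5.0], [-29.0, 65.0, 5.0], [13.0, 65.0, 5.0], [-6.0, 64.0, 4.0], [18.0, 66.0, 4.0], [15.0, 66.0, 3.0], [20.0, 66.0, 3.0], [-14.0, 66.0, 3.0], [-20.0, 2.0, 2.0], [-13.0, 11.0, 2.0], [-11.0, 18.0, 1.0], [-15.0, 3.0, 0.0], [-18.0, 8.0, -0.0]]
```

The side view's depth puts the real fingertips about 30 mm behind the reported TCP (tips at z ≈ 0.067, above the puck), not 8 mm ahead of it. The jaws closed on air. I'll use the measured offset: reopen, go down in stages, and check.

Emit:
arm_command --series '[[[1,3,0],0],[[1,3,0],0],[[1,3,0],0],[[1,3,10],0],[[1,3,22],0]]' --grip -0.47

```text
time_s: 5.0
tool_pos: [0.5138, 0.2782, 0.0142]
tool_rot: [-180.0, -0.1, 8.1]
force: [0.4, -0.8, -0.1]
grip_width: 0.0606
grasp_force: 0.0
```

Emit:
arm_command --series '[[[0,0,4],0],[[0,0,8],0],[[0,0,8],0],[[0,0,8],0],[[0,0,8],0]]'

```text
time_s: 5.5
tool_pos: [0.5138, 0.2782, 0.0071]
tool_rot: [-180.0, -0.0, 8.1]
force: [0.3, -0.5, -0.2]
grip_width: 0.0637
grasp_force: 0.0
```

```bash
cat > tips.py <<'E'
from h import *
o=env.get_obs();Rm=R.from_euler("xyz",o["tool_rot"],degrees=True)
c=viewer.calibration("side");K,T=c["K"],c["T"];p,d=viewer.read_camera("side")
r,c=np.mgrid[:400,:640]
P=np.c_[((c-K[0,2])/K[0,0]*d).ravel(),(-(r-K[1,2])/K[1,1]*d).ravel(),-d.ravel()]@T[:3,:3].T+T[:3,3]
L=Rm.inv().apply(P-o["tool_pos"])*1000
v=p.max(2).ravel()
for s in(-1,1):
    m=(abs(L[:,0])<20)&(s*L[:,1]>10)&(s*L[:,1]<70)&(L[:,2]<15)&(L[:,2]>-75)&(v<70)&(d.ravel()>0)
    i=np.where(m)[0];i=i[np.argsort(-L[i,2])][:8];print(s,m.sum(),L[i].round(0).tolist(),"worldz",P[i,2].round(3))
print(o["tool_pos"].round(4),o["grip_width"])
E
python3 tips.py
```

```text
-1 247 [[4.0, -65.0, 10.0], [-16.0, -64.0, 8.0], [17.0, -64.0, 8.0], [-11.0, -70.0, 8.0], [-6.0, -70.0, 8.0], [19.0, -70.0, 8.0], [14.0, -70.0, 8.0], [2.0, -68.0, 8.0]] worldz [-0.003 -0.001 -0.001 -0.001 -0.001 -0.001 -0.001 -0.   ]
1 227 [[13.0, 57.0, 3.0], [11.0, 59.0, 1.0], [10.0, 61.0, -11.0], [8.0, 60.0, -15.0], [6.0, 59.0, -19.0], [10.0, 61.0, -24.0], [9.0, 61.0, -27.0], [-5.0, 34.0, -27.0]] worldz [0.004 0.006 0.018 0.022 0.027 0.031 0.034 0.034]
[0.5138 0.2782 0.0071] 0.06374915398876417
```

Tip offset of about −29 mm confirmed, with the tips now at z ≈ 0.036. I go down 9 mm more and grip.

Emit:
arm_command --series '[[[0,0,4],0],[[0,0,7],0],[[0,0,9],0],[[0,0,9],0],[[0,0,9],0]]'

```text
time_s: 6.05
tool_pos: [0.5135, 0.2781, -0.0024]
tool_rot: [180.0, 0.0, 8.1]
force: [0.5, -0.5, -0.6]
grip_width: 0.064
grasp_force: 0.0
```

Emit:
arm_command --series '[[[0,0,0],0],[[0,0,0],0],[[0,0,0],0],[[0,0,0],0],[[0,0,0],0]]' --grip 0.3

```text
time_s: 6.55
tool_pos: [0.5136, 0.2781, -0.0022]
tool_rot: [180.0, -0.0, 8.1]
force: [0.6, 0.7, -0.1]
grip_width: 0.039
grasp_force: 15.0
```

Grip is solid (39 mm, 15 N). Lift and shift 70 mm along the bin's −x. I'll also check the height of the gripper body above the tips.

Emit:
arm_command --series '[[[0,0,-10],0],[[0,0,-25],0],[[-20,0,-25],0],[[-45,0,-25],0],[[-70,0,-25],0]]'

```text
time_s: 7.05
tool_pos: [0.4441, 0.2687, 0.0241]
tool_rot: [-180.0, -0.1, 8.1]
force: [-0.1, 0.7, 0.1]
grip_width: 0.0392
grasp_force: 15.0
```

Emit:
arm_command --series '[[[0,0,10],0],[[0,0,15],0],[[0,0,15],0],[[0,0,15],0],[[0,0,15],0]]'

```text
time_s: 7.55
tool_pos: [0.4449, 0.2685, 0.0079]
tool_rot: [-180.0, -0.0, 8.1]
force: [0.7, -0.7, -0.6]
grip_width: 0.0397
grasp_force: 15.0
```

Run:
```python
from h import *
o=env.get_obs();Rm=R.from_euler("xyz",o["tool_rot"],degrees=True)
c=viewer.calibration("side");K,T=c["K"],c["T"];p,d=viewer.read_camera("side")
r,c=np.mgrid[:400,:640]
P=np.c_[((c-K[0,2])/K[0,0]*d).ravel(),(-(r-K[1,2])/K[1,1]*d).ravel(),-d.ravel()]@T[:3,:3].T+T[:3,3]
L=Rm.inv().apply(P-o["tool_pos"])*1000;v=p.max(2).ravel()
for a in range(-110,111,20):
    m=(abs(L[:,1]-a)<10)&(abs(L[:,0])<60)&(L[:,2]>-140)&(P[:,2]>.04)&(v<80)
    if m.sum()>3:print(a,m.sum(),np.percentile(L[m,2],[97]).round(0),P[m,2].min().round(3))
w=((p.min(2)>150)&(r>240)&(r<340)&(c>110)&(c<290)).ravel()
print(o["tool_pos"],o["grip_width"])
cv2.imwrite("pics/s5.png",cv2.resize(p[220:360,90:300],(630,420)))
```

```text
-90 539 [-102.] 0.107
-70 113 [-112.] 0.112
-50 262 [-105.] 0.11
-30 368 [-35.] 0.04
-10 129 [-43.] 0.043
10 128 [-46.] 0.046
30 470 [-40.] 0.04
50 171 [-106.] 0.112
70 291 [-102.] 0.107
90 115 [-101.] 0.107
[0.44492144 0.26848612 0.00793021] 0.03967181189926714
```

View pics/s5.png

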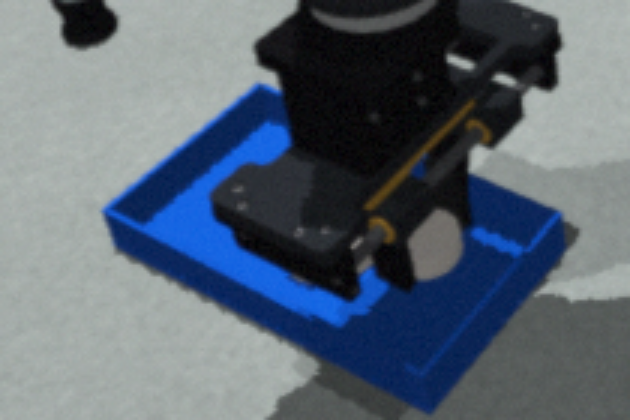

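Puck is held between the fingers (crop (435,245)); body clears the bin by 70 mm. Lower and release.

Emit:
arm_command --series '[[[0,0,10],0],[[0,0,20],0],[[0,0,26],0],[[0,0,29],0],[[0,0,29],0]]'

```text
time_s: 8.1
tool_pos: [0.4438, 0.2681, -0.0219]
tool_rot: [180.0, 0.1, 8.1]
force: [-0.2, -1.2, 0.3]
grip_width: 0.0399
grasp_force: 15.0
```

Emit:
arm_command --series '[[[0,0,0.5],0],[[0,0,0.5],0],[[0,0,0.5],0],[[0,0,0.5],0],[[0,0,0.5],0]]' --grip -0.47

```text
time_s: 8.6
tool_pos: [0.4443, 0.2681, -0.0217]
tool_rot: [180.0, -0.0, 8.1]
force: [-0.3, -0.5, -0.2]
grip_width: 0.0634
grasp_force: 0.0
```

Emit:
arm_command --series '[[[0,0,-20],0],[[0,0,-60],0],[[-20,0,-100],0],[[-45,0,-140],0],[[-45,0,-170],0]]' --grip -0.8

```text
time_s: 9.1
tool_pos: [0.3973, 0.2625, 0.1502]
tool_rot: [179.9, -0.1, 8.3]
force: [1.2, -0.1, 0.7]
grip_width: 0.0778
grasp_force: 0.0
```

Emit:
arm_command --series '[[[0,0,0],0],[[0,0,0],0],[[0,0,0],0],[[0,0,0],0],[[0,0,0],0]]'

```text
time_s: 9.6
tool_pos: [0.3991, 0.2616, 0.1471]
tool_rot: [-180.0, 0.1, 8.1]
force: [-0.1, 0.1, 0.4]
grip_width: 0.0782
grasp_force: 0.0
```

```bash
python3 look.py w6
python3 - <<'E'
from h import *
f=np.load("w6.npz");p,d,T=f["p"],f["d"],f["T"];K=viewer.calibration("wrist")["K"]
h,s,v=[x.astype(int) for x in cv2.split(cv2.cvtColor(p,cv2.COLOR_BGR2HSV))]
r,c=np.mgrid[:400,:640]
Z=(np.c_[((c-K[0,2])/K[0,0]*d).ravel(),(-(r-K[1,2])/K[1,1]*d).ravel(),-d.ravel()]@T[:3,:3].T+T[:3,3])[:,2].reshape(400,640)
for cc,st,l in blobs((s<70)&(v>70)&(Z>.012)&(Z<.05)&(r<235),100):
    z=np.median(Z[l]);ct=max(cv2.findContours(l.astype(np.uint8),0,1)[0],key=cv2.contourArea)[:,0]
    e=cv2.fitEllipse((cast(ct,z,K,T)[:,:2]*1000).astype(np.float32));w=np.r_[e[0],0]/1000
    print(cc.round(),st[4],z.round(4),np.round(e[0],1),np.round(e[1],1),"togo",togo(env.get_obs(),w)[:2].round(1))
E
```

```text
9.6 [0.3991 0.2616 0.1471] [-1.7999e+02  1.4000e-01  8.1300e+00] [  16.    1.  -53.  109.    1.   70. -119.] 0.07817021390463942
[316.  63.] 2563 0.0237 [514.8 281.7] [58.  58.5] togo [117.7  -3.4]
[319. 140.] 1129 0.0197 [443.7 268.1] [38.1 38.6] togo [45.3 -0.1]
```

Plain puck lies flat at (443.7,268.1) with its top at 19.7 mm; bored puck is at (514.8,281.7). Now grasping the bored puck.

Emit:
arm_command --series '[[[45,-1,0],0],[[90,-2,10],0],[[118,-3,45],0],[[118,-3,90],0],[[118,-3,110],0]]' --grip -0.66 --grip_force 25

```text
time_s: 10.15
tool_pos: [0.514, 0.28, 0.0329]
tool_rot: [180.0, 0.4, 8.1]
force: [-1.0, -0.9, -0.5]
grip_width: 0.0723
grasp_force: 0.0
```

Emit:
arm_command --series '[[[0,0,20],0],[[0,0,40],0],[[0,0,52],0],[[0,0,57],0],[[0,0,57],0]]'

```text
time_s: 10.65
tool_pos: [0.5157, 0.2814, -0.0193]
tool_rot: [180.0, 0.1, 8.1]
force: [-0.6, -0.1, 0.6]
grip_width: 0.0721
grasp_force: 0.0
```

Emit:
arm_command --series '[[[0,0,0],0],[[0,0,0],0],[[0,0,0],0],[[0,0,0],0],[[0,0,0],0]]' --grip 0

```text
time_s: 11.15
tool_pos: [0.5168, 0.2818, -0.0178]
tool_rot: [-180.0, -0.1, 8.1]
force: [0.0, 0.3, 6.4]
grip_width: 0.0596
grasp_force: 25.0
```

Emit:
arm_command --series '[[[0,0,-25],0],[[0,0,-70],0],[[0,0,-115],0],[[-3,15,-140],0.02],[[-10,48,-140],0.04]]'

```text
time_s: 11.65
tool_pos: [0.5144, 0.2371, 0.1257]
tool_rot: [-179.8, -0.4, 6.1]
force: [0.3, -0.4, -0.2]
grip_width: 0.0596
grasp_force: 25.0
```

Run:
```python
from h import *
p,d=viewer.read_camera("side");cv2.imwrite("pics/s7.png",cv2.resize(p[130:350,90:380],(725,550)))
o=env.get_obs();print(o["tool_pos"],o["tool_rot"],o["grip_width"],togo(o,[.480,-.2805,.1]))
```

```text
[0.51434139 0.22652345 0.12264518] [ 1.79712168e+02 -1.14325935e-01  5.55662120e+00] 0.06007524943878919 [-83.31980773 501.19643371  24.99709323]
```

View pics/s7.png

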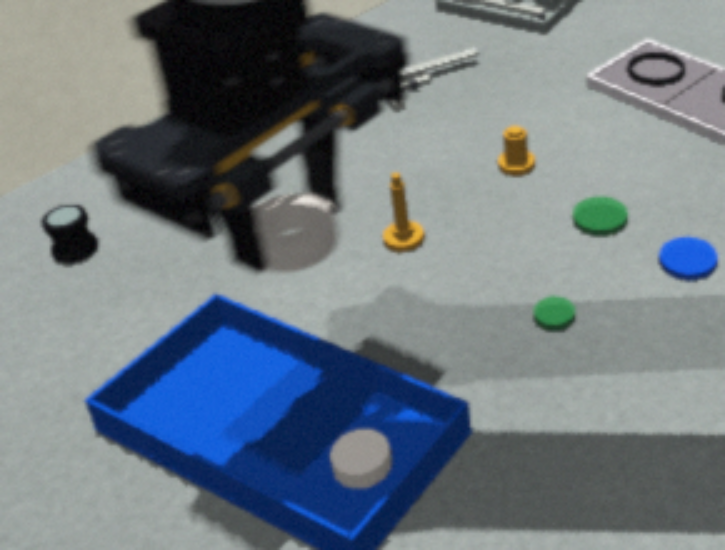

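The bored puck is held level (crop (290,230)), and the plain puck lies flat in the bin (360,460). Travelling to the tray.

Emit:
arm_command --series '[[[-8,48,0],0.02],[[-16,96,0],0.04],[[-24,144,0],0.06],[[-32,192,0],0.08],[[-40,240,0],0.1]]'

```text
time_s: 12.2
tool_pos: [0.4966, -0.0125, 0.1209]
tool_rot: [180.0, 0.0, 0.0]
force: [1.1, 0.1, -1.9]
grip_width: 0.0601
grasp_force: 25.0
```

Emit:
arm_command --series '[[[0,49,0],0],[[0,98,0],0],[[0,147,0],0],[[0,196,0],0],[[0,235,0],0]]'

```text
time_s: 12.7
tool_pos: [0.4966, -0.2488, 0.1205]
tool_rot: [180.0, 0.1, -0.1]
force: [0.5, 0.0, -1.2]
grip_width: 0.0597
grasp_force: 25.0
```

Emit:
arm_command --series '[[[0,0,0],0],[[0,0,0],0],[[0,0,0],0],[[0,0,0],0],[[0,0,0],0]]'

```text
time_s: 13.2
tool_pos: [0.4983, -0.2439, 0.1213]
tool_rot: [180.0, -0.0, 0.2]
force: [-0.5, 0.3, -0.5]
grip_width: 0.0598
grasp_force: 25.0
```

```bash
python3 look.py w8
python3 - <<'E'
from h import *
f=np.load("w8.npz");p,d,T=f["p"],f["d"],f["T"];K=viewer.calibration("wrist")["K"]
o=env.get_obs();print(togo(o,[.480,-.2805,.0]))
s,v=cv2.split(cv2.cvtColor(p,cv2.COLOR_BGR2HSV))[1:]
cv2.imwrite("pics/w8c.png",p[60:330,130:510])
E
```

```text
13.2 [ 0.4983 -0.2439  0.1213] [179.99  -0.     0.24] [ 53.  12. -33. 101.   7.  69. -72.] 0.05978560792293496
[-18.3022748   36.11244682 121.37570234]
```

View pics/w8c.png

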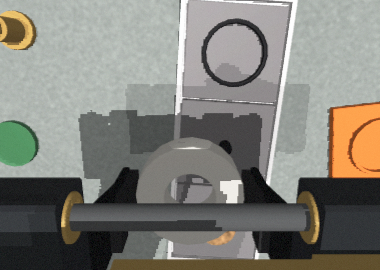

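Emit:
arm_command --series '[[[-8,18,0],0],[[-16,36,0],0],[[-16,36,40],0],[[-16,36,75],0],[[-16,36,80],0]]'

```text
time_s: 13.75
tool_pos: [0.4787, -0.2793, 0.0373]
tool_rot: [-179.8, 0.4, 0.1]
force: [-0.2, 0.1, -1.2]
grip_width: 0.0597
grasp_force: 25.0
```

Emit:
arm_command --series '[[[0,0,0],0],[[0,0,0],0],[[0,0,0],0],[[0,0,0],0],[[0,0,0],0]]'

```text
time_s: 14.25
tool_pos: [0.4827, -0.2817, 0.0423]
tool_rot: [179.9, -0.1, 0.1]
force: [0.9, -0.1, -1.4]
grip_width: 0.0594
grasp_force: 25.0
```

```bash
python3 look.py w9
python3 - <<'E'
from h import *
# check: puck in side view, upper face by brightness near the expected spot
o=env.get_obs();print(togo(o,[.482,-.2805,-.008]))
for n in("side","top"):
    c=viewer.calibration(n);K,T=c["K"],c["T"];p,d=viewer.read_camera(n)
    r,c=np.mgrid[:400,:640]
    P=(np.c_[((c-K[0,2])/K[0,0]*d).ravel(),(-(r-K[1,2])/K[1,1]*d).ravel(),-d.ravel()]@T[:3,:3].T+T[:3,3])
    m=(np.hypot(P[:,0]-.48,P[:,1]+.28)<.06)&(P[:,2]>.045)&(P[:,2]<.09)&(p.max(2).ravel()>75)
    Q=P[m];print(n,m.sum(),Q.min(0).round(3),Q.max(0).round(3),np.median(Q,0).round(3))
f=np.load("w9.npz");p,d,T=f["p"],f["d"],f["T"];K=viewer.calibration("wrist")["K"]
r,c=np.mgrid[:400,:640]
P=(np.c_[((c-K[0,2])/K[0,0]*d).ravel(),(-(r-K[1,2])/K[1,1]*d).ravel(),-d.ravel()]@T[:3,:3].T+T[:3,3])
m=(np.hypot(P[:,0]-.48,P[:,1]+.28)<.06)&(P[:,2]>.06)&(P[:,2]<.095)&(p.max(2).ravel()>75);Q=P[m]
print("wrist",m.sum(),np.percentile(Q,[.5,99.5],axis=0).round(4).tolist(),np.median(Q,0).round(4))
E
```

```text
14.25 [ 0.4827 -0.2817  0.0423] [ 1.7993e+02 -7.0000e-02  1.1000e-01] [ 54.  17. -31. 105.  10.  60. -70.] 0.05944792832077508
[-0.43832302 -1.16782648 49.97744908]
side 244 [ 0.45  -0.315  0.064] [ 0.497 -0.242  0.089] [ 0.466 -0.278  0.082]
top 1 [ 0.47  -0.306  0.087] [ 0.47  -0.306  0.087] [ 0.47  -0.306  0.087]
wrist 5371 [[0.4528, -0.3101, 0.0663], [0.5109, -0.2533, 0.0852]] [ 0.4954 -0.2819  0.0836]
```

Puck centre ≈ (0.482,−0.2817), bottom at 0.0636. Lower 49 mm over the spigot.

Emit:
arm_command --series '[[[-2,-1,12],0],[[-2,-1,24],0],[[-2,-1,36],0],[[-2,-1,45],0],[[-2,-1,48],0]]'

```text
time_s: 14.9
tool_pos: [0.4787, -0.2796, -0.0079]
tool_rot: [-179.9, 0.2, 0.1]
force: [-5.4, 3.5, 15.7]
grip_width: 0.0599
grasp_force: 25.0
```

Emit:
arm_command --series '[[[0,0,1],0],[[0,0,1],0],[[0,0,1],0],[[0,0,1],0],[[0,0,1],0]]'

```text
time_s: 15.4
tool_pos: [0.4802, -0.2803, -0.0078]
tool_rot: [180.0, -0.0, 0.1]
force: [-1.9, 1.2, 1.5]
grip_width: 0.0601
grasp_force: 25.0
```

Seated. Release and retreat.

Emit:
arm_command --series '[[[0,0,0],0],[[0,0,0],0],[[0,0,0],0],[[0,0,0],0],[[0,0,0],0]]' --grip -0.75

```text
time_s: 15.9
tool_pos: [0.48, -0.2804, -0.0078]
tool_rot: [180.0, -0.0, 0.1]
force: [0.2, -0.0, -0.1]
grip_width: 0.0754
grasp_force: 0.0
```

Emit:
arm_command --series '[[[0,0,-15],0],[[0,0,-60],0],[[0,0,-105],0],[[0,0,-150],0],[[-45,-20,-180],0]]'

```text
time_s: 16.4
tool_pos: [0.4458, -0.2645, 0.1734]
tool_rot: [179.9, -0.5, 0.2]
force: [-0.1, -1.3, 0.9]
grip_width: 0.0761
grasp_force: 0.0
```

Emit:
arm_command --series '[[[-5,-40,0],0],[[-10,-80,0],0],[[-10,-110,0],0],[[-10,-110,0],0],[[-10,-110,0],0]]'

```text
time_s: 16.9
tool_pos: [0.4311, -0.1529, 0.1694]
tool_rot: [179.9, -0.1, 0.2]
force: [-0.1, -0.3, 1.0]
grip_width: 0.0762
grasp_force: 0.0
```

```bash
cat > meas.py <<'E'
import sys
from h import *
f=np.load(sys.argv[1]+".npz");p,d,T=f["p"],f["d"],f["T"];K=viewer.calibration("wrist")["K"];o=env.get_obs()
h,s,v=[x.astype(int) for x in cv2.split(cv2.cvtColor(p,cv2.COLOR_BGR2HSV))]
r,c=np.mgrid[:400,:640]
Z=(np.c_[((c-K[0,2])/K[0,0]*d).ravel(),(-(r-K[1,2])/K[1,1]*d).ravel(),-d.ravel()]@T[:3,:3].T+T[:3,3])[:,2].reshape(400,640)
ms={"white":(s<60)&(v>120)&(Z>.025)&(Z<.045),"green":(h>55)&(h<85)&(s>90),"brass":(h>8)&(h<28)&(s>90)&(Z<.03),"tip":(h>8)&(h<28)&(s>90)&(Z>.03)}
for k,m in ms.items():
    for cc,st,l in blobs(m&(r<235),60):
        z=np.median(Z[l]);ct=max(cv2.findContours(l.astype(np.uint8),0,1)[0],key=cv2.contourArea)[:,0]
        if len(ct)<6:continue
        e=cv2.fitEllipse((cast(ct,z,K,T)[:,:2]*1000).astype(np.float32))
        print(k,cc.round(),st[4],z.round(4),np.round(e[0],1),np.round(e[1],1),"togo",togo(o,np.r_[e[0],0]/1000).round(1))
E
python3 look.py w10; python3 meas.py w10
```

```text
16.9 [ 0.4311 -0.1529  0.1694] [ 1.7987e+02 -7.0000e-02  2.1000e-01] [ 54.  -4. -36. 110.  -2.  73. -71.] 0.07618990229049392
white [438. 137.] 1878 0.0337 [ 478.7 -279.7] [57.7 58.4] togo [ 47.4 125.7 169.3]
green [236. 136.] 1388 0.0077 [477.7 -56.7] [46.8 47.5] togo [ 46.7 -97.3 169. ]
green [134. 175.] 623 0.0077 [432.7  67.2] [31.4 34.4] togo [   2.  -221.3  168.7]
brass [108.  19.] 1070 0.0081 [597.6  66.6] [34.9 36.5] togo [ 166.9 -220.4  168.9]
brass [251.  30.] 618 0.0079 [590.4 -77.5] [32.8 34.5] togo [159.5 -76.3 169.1]
brass [569. 135.] 6864 0.0098 [ 478.4 -438.8] [103.6 116.3] togo [ 46.8 284.8 169.6]
brass [422. 215.] 875 0.0258 [ 388.2 -273.7] [39.  39.9] togo [-43.1 119.6 169.2]
tip [78.  7.] 392 0.049 [596.7  65.6] [10.2 36.4] togo [ 166.  -219.3  168.9]
tip [239.  18.] 524 0.0384 [590.9 -76.8] [21.3 23.3] togo [159.9 -76.9 169.1]
```

View pics/w10.png

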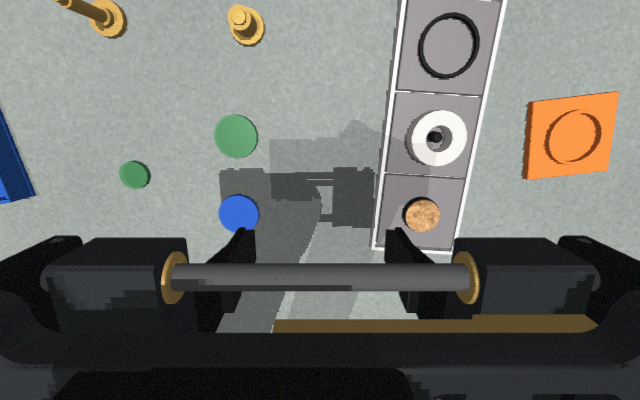

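White puck sits over the spigot at (438,137), measured at (478.7,−279.7). The large green disk at (236,136) measures (477.7,−56.7). Approaching it with a guarded descent.

Emit:
arm_command --series '[[[23,-44,0],0],[[47,-88,0],0],[[47,-97,45],0],[[47,-97,90],0],[[47,-97,120],0]]' --grip -0.7 --grip_force 12

```text
time_s: 17.45
tool_pos: [0.4765, -0.0565, 0.0457]
tool_rot: [-180.0, 0.2, 0.1]
force: [-0.4, -0.3, -1.2]
grip_width: 0.0742
grasp_force: 0.0
```

Emit:
arm_command --series '[[[0,0,20],0],[[0,0,40],0],[[0,0,58],0],[[0,0,66],0],[[0,0,66],0]]'

```text
time_s: 17.95
tool_pos: [0.4768, -0.0566, -0.0188]
tool_rot: [-179.9, 0.1, 0.0]
force: [-0.4, -0.1, -0.9]
grip_width: 0.0741
grasp_force: 0.0
```

Emit:
arm_command --series '[[[0,0,2],0],[[0,0,4],0],[[0,0,6],0],[[0,0,6],0],[[0,0,6],0]]'

```text
time_s: 18.45
tool_pos: [0.4778, -0.0561, -0.0235]
tool_rot: [180.0, -0.0, 0.1]
force: [0.2, 0.2, -0.7]
grip_width: 0.0742
grasp_force: 0.0
```

```bash
python3 tips.py
python3 - <<'E'
from h import *
print(togo(env.get_obs(),[.4777,-.0567,0]),env.get_obs()["force"])
p,d=viewer.read_camera("side");cv2.imwrite("pics/s11.png",cv2.resize(p[150:270,260:420],(640,480)))
E
```

```text
-1 343 [[-11.0, -31.0, -22.0], [18.0, -39.0, -22.0], [-11.0, -56.0, -22.0], [-10.0, -36.0, -22.0], [7.0, -40.0, -22.0], [-2.0, -55.0, -22.0], [13.0, -67.0, -22.0], [-3.0, -59.0, -22.0]] worldz [-0.002 -0.002 -0.002 -0.002 -0.001 -0.001 -0.001 -0.001]
1 236 [[9.0, 40.0, -23.0], [-13.0, 56.0, -23.0], [-10.0, 48.0, -23.0], [-12.0, 41.0, -23.0], [-3.0, 38.0, -23.0], [-20.0, 51.0, -23.0], [-16.0, 39.0, -23.0], [-9.0, 42.0, -23.0]] worldz [-0.001 -0.001 -0.001 -0.001 -0.001 -0.001 -0.001 -0.   ]
[ 0.4778 -0.0561 -0.0235] 0.07421573755648413
[ -0.03359915   0.62284728 -23.53455959] [-0.11689333  0.2764789  -0.30539039]
```

View pics/s11.png

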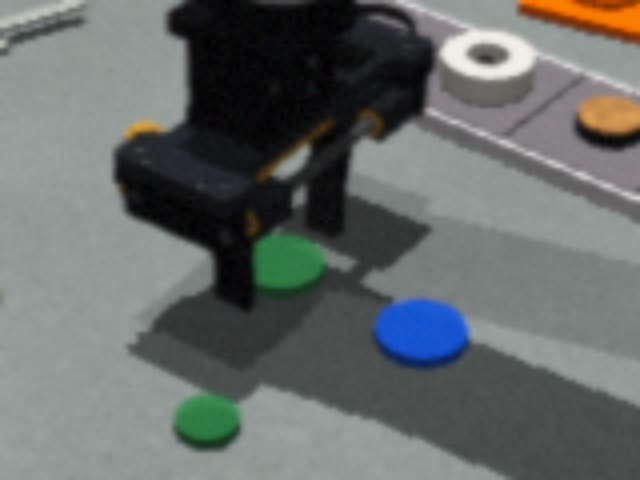

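The fingers straddle the large green disk (285,262), with tips a few mm above the bench. Going a little lower and watching the force.

Emit:
arm_command --series '[[[0,0,1],0],[[0,0,2],0],[[0,0,3],0],[[0,0,3],0],[[0,0,3],0]]'

```text
time_s: 19.05
tool_pos: [0.4776, -0.056, -0.0268]
tool_rot: [180.0, 0.0, 0.1]
force: [-0.0, -0.6, 0.8]
grip_width: 0.0743
grasp_force: 0.0
```

Emit:
arm_command --series '[[[0,0,0],0],[[0,0,0],0],[[0,0,0],0],[[0,0,0],0],[[0,0,0],0]]' --grip 0.1

```text
time_s: 19.55
tool_pos: [0.4776, -0.056, -0.0267]
tool_rot: [180.0, -0.0, 0.1]
force: [0.5, 0.4, 0.3]
grip_width: 0.0495
grasp_force: 12.0
```

Emit:
arm_command --series '[[[0,0,-5],0],[[0,0,-20],0],[[0,0,-45],0],[[0,0,-70],0],[[0,0,-90],0]]' --grip_force 20

```text
time_s: 20.05
tool_pos: [0.4784, -0.0558, 0.0658]
tool_rot: [180.0, -0.1, 0.1]
force: [0.2, 0.5, -0.7]
grip_width: 0.049
grasp_force: 20.0
```

Emit:
arm_command --series '[[[-10,25,0],0],[[-25,60,0],0],[[-41,100,0],0],[[-57,140,0],0],[[-70,170,0],0]]'

```text
time_s: 20.55
tool_pos: [0.4071, -0.2288, 0.0647]
tool_rot: [179.9, -0.1, 0.0]
force: [0.7, -0.1, 0.4]
grip_width: 0.0493
grasp_force: 20.0
```

Emit:
arm_command --series '[[[-8,20,0],0],[[-15,38,0],0],[[-19,48,0],0],[[-19,48,0],0],[[-19,48,0],0]]'

```text
time_s: 21.05
tool_pos: [0.3896, -0.2733, 0.0637]
tool_rot: [-180.0, -0.0, 0.1]
force: [0.4, 1.7, -0.7]
grip_width: 0.0489
grasp_force: 20.0
```

```bash
python3 look.py w12
python3 - <<'E'
from h import *
f=np.load("w12.npz");p,d,T=f["p"],f["d"],f["T"];K=viewer.calibration("wrist")["K"];o=env.get_obs()
h,s,v=[x.astype(int) for x in cv2.split(cv2.cvtColor(p,cv2.COLOR_BGR2HSV))]
r,c=np.mgrid[:400,:640]
P=(np.c_[((c-K[0,2])/K[0,0]*d).ravel(),(-(r-K[1,2])/K[1,1]*d).ravel(),-d.ravel()]@T[:3,:3].T+T[:3,3]).reshape(400,640,3)
m=(h>55)&(h<85)&(s>90)&(P[:,:,2]>.03)&(P[:,:,2]<.15)&(abs(P[:,:,1]+.275)<.06)
if m.sum():
    Q=P[m];print(m.sum(),np.percentile(Q,[.5,99.5],axis=0).round(4).tolist(),np.median(Q,0).round(4))
print(togo(o,[.3883,-.2745,0]),o["force"],o["grasp_force"])
E
```

```text
21.05 [ 0.3896 -0.2733  0.0637] [-1.7999e+02 -4.0000e-02  1.4000e-01] [ 64.   5. -33. 115.   3.  60. -61.] 0.0488854213247177
4078 [[0.3819, -0.3028, 0.0942], [0.414, -0.244, 0.1319]] [ 0.3964 -0.2737  0.0982]
[-1.43104876  1.52541127 63.54540952] [-0.28712232  0.26939365 -0.21157849] 20.000098943710327
```

Emit:
arm_command --series '[[[-1,1,15],0],[[-1,1,32],0],[[-1,1,47],0],[[-1,1,56],0],[[-1,1,60],0]]'

```text
time_s: 21.6
tool_pos: [0.388, -0.2739, 0.0025]
tool_rot: [-179.9, 0.1, 0.2]
force: [0.4, -1.0, -0.1]
grip_width: 0.0491
grasp_force: 20.0
```

Emit:
arm_command --series '[[[0,0,1],0],[[0,0,2],0],[[0,0,3],0],[[0,0,4],0],[[0,0,4],0]]'

```text
time_s: 22.1
tool_pos: [0.3881, -0.2753, -0.0006]
tool_rot: [180.0, -0.0, 0.1]
force: [-0.7, -0.1, -0.9]
grip_width: 0.0493
grasp_force: 20.0
```

Down 0.5 mm more, then open and back off.

Emit:
arm_command --series '[[[0,0,0.5],0],[[0,0,0.5],0],[[0,0,0.5],0],[[0,0,0.5],0],[[0,0,0.5],0]]'

```text
time_s: 22.6
tool_pos: [0.3881, -0.2754, -0.0008]
tool_rot: [180.0, -0.0, 0.1]
force: [-0.9, 0.7, 6.0]
grip_width: 0.0491
grasp_force: 20.0
```

Emit:
arm_command --series '[[[0,0,0],0],[[0,0,0],0],[[0,0,0],0],[[0,0,0],0],[[0,0,0],0]]' --grip -0.6

```text
time_s: 23.1
tool_pos: [0.3879, -0.2751, -0.0014]
tool_rot: [-180.0, 0.0, 0.1]
force: [0.4, 0.6, -0.7]
grip_width: 0.0691
grasp_force: 0.0
```

Emit:
arm_command --series '[[[0,0,-15],0],[[0,0,-60],0],[[0,0,-105],0],[[0,-15,-150],0],[[10,-50,-180],0]]'

```text
time_s: 23.6
tool_pos: [0.3978, -0.2279, 0.1819]
tool_rot: [179.8, -0.2, -0.2]
force: [0.9, -0.5, -0.1]
grip_width: 0.0697
grasp_force: 0.0
```

Emit:
arm_command --series '[[[15,-45,0],0],[[30,-90,0],0],[[45,-135,0],0],[[60,-180,0],0],[[75,-225,0],0]]'

```text
time_s: 24.1
tool_pos: [0.4728, 0.0017, 0.179]
tool_rot: [179.9, -0.1, 0.1]
force: [0.2, 0.1, -0.7]
grip_width: 0.0694
grasp_force: 0.0
```

Emit:
arm_command --series '[[[30,-35,0],0],[[50,-65,0],0],[[50,-65,0],0],[[50,-65,0],0],[[50,-65,0],0]]'

```text
time_s: 24.6
tool_pos: [0.5219, 0.0637, 0.1784]
tool_rot: [179.9, 0.0, 0.0]
force: [1.0, -1.5, -0.5]
grip_width: 0.0696
grasp_force: 0.0
```

```bash
python3 look.py w13; python3 meas.py w13
python3 - <<'E'
from h import *
for n in("top","side"):
    c=viewer.calibration(n);K,T=c["K"],c["T"];p,d=viewer.read_camera(n)
    h,s,v=[x.astype(int) for x in cv2.split(cv2.cvtColor(p,cv2.COLOR_BGR2HSV))]
    for cc,st,l in blobs((h>55)&(h<85)&(s>90),60):print(n,cc.round(),st[4],cast(cc,.034,K,T)[0].round(4))
E
```

```text
24.6 [0.5219 0.0637 0.1784] [1.7994e+02 5.0000e-02 2.0000e-02] [  43.    9.  -58.  100.    8.   75. -106.] 0.0696370134401172
white [609. 212.] 1573 0.0335 [ 480.8 -278.1] [56.5 62.2] togo [-40.9 341.3 179.1]
green [315. 232.] 83 0.0075 [446.1  68.8] [ 7.4 26.5] togo [-75.8  -5.7 178.6]
brass [314. 109.] 643 0.0079 [598.9  70.2] [34.1 34.3] togo [ 77.   -7.1 178.5]
brass [435. 115.] 494 0.008 [591.8 -73.4] [33.  34.2] togo [ 70.  136.5 178.7]
tip [313. 109.] 122 0.0613 [599.   70.4] [11.1 11.2] togo [ 77.1  -7.2 178.5]
tip [449. 116.] 400 0.0381 [591.7 -74. ] [21.3 24. ] togo [ 69.9 137.1 178.7]
top [120.  66.] 285 [0.8502 0.4502 0.034 ]
top [389. 240.] 289 [ 0.3873 -0.2736  0.034 ]
side [413. 176.] 200 [ 0.3849 -0.2718  0.034 ]
side [ 15. 246.] 741 [0.8957 0.4182 0.034 ]
side [311. 255.] 175 [0.4114 0.0932 0.034 ]
side [ 33. 278.] 150 [0.7762 0.4391 0.034 ]
```

Glass sits on the cork at (387,−274). Tall arbor measures (599,70). Grasp its stem.

Emit:
arm_command --series '[[[40,-4,0],0],[[77,-7,0],0],[[77,-7,30],0],[[77,-7,60],0],[[77,-7,70],0]]' --grip -0.3 --grip_force 30

```text
time_s: 25.25
tool_pos: [0.5974, 0.0705, 0.1057]
tool_rot: [179.9, 0.3, 0.0]
force: [0.0, 0.6, -0.4]
grip_width: 0.057
grasp_force: 0.0
```

Emit:
arm_command --series '[[[0,0,0],0],[[0,0,30],0],[[0,0,65],0],[[0,0,100],0],[[0,0,112],0]]'

```text
time_s: 25.75
tool_pos: [0.5982, 0.071, -0.0046]
tool_rot: [179.9, 0.1, 0.1]
force: [-0.4, 0.0, 0.5]
grip_width: 0.0565
grasp_force: 0.0
```

Emit:
arm_command --series '[[[0,0,0],0],[[0,0,0],0],[[0,0,0],0],[[0,0,0],0],[[0,0,0],0]]' --grip 0.9

```text
time_s: 26.25
tool_pos: [0.6002, 0.0722, -0.0022]
tool_rot: [180.0, -0.1, 0.1]
force: [-0.1, 0.1, -0.2]
grip_width: 0.0242
grasp_force: 0.0
```

Emit:
arm_command --series '[[[0,0,0],0],[[0,0,0],0],[[0,0,0],0],[[0,0,0],0],[[0,0,0],0]]'

```text
time_s: 26.75
tool_pos: [0.5996, 0.072, -0.003]
tool_rot: [180.0, -0.0, 0.1]
force: [-0.8, -0.4, 3.4]
grip_width: 0.0113
grasp_force: 30.0
```

Emit:
arm_command --series '[[[0,0,-10],0],[[0,0,-40],0],[[0,0,-75],0],[[0,0,-105],0],[[0,0,-120],0]]'

```text
time_s: 27.25
tool_pos: [0.6006, 0.0732, 0.1198]
tool_rot: [-180.0, -0.2, 0.1]
force: [-0.1, -0.3, 0.6]
grip_width: 0.011
grasp_force: 30.0
```

Run:
```python
from h import *
p,d=viewer.read_camera("side");cv2.imwrite("pics/s14.png",cv2.resize(p[80:280,160:400],(600,500)))
o=env.get_obs();print(o["tool_pos"],o["grip_width"],togo(o,[.572,-.287,.011]))
```

```text
[0.60143616 0.07313842 0.12103192] 0.010768446474204092 [-30.82420063 360.11068426 109.74222477]
```

View pics/s14.png

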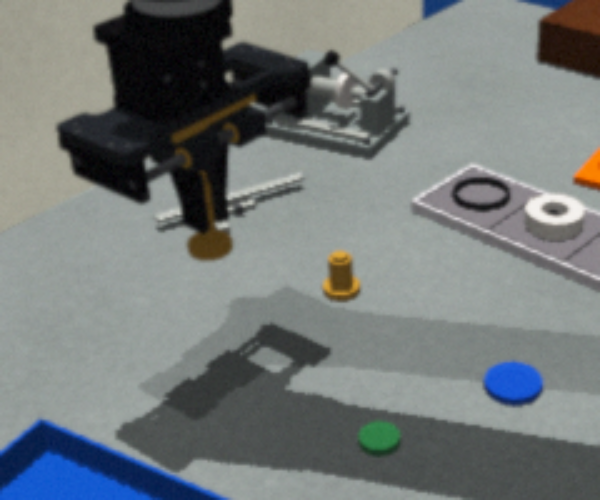

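The tall arbor hangs upright between the fingers at (208,245). Move to the cup.

Emit:
arm_command --series '[[[-3,30,0],0],[[-6,75,0],0],[[-9,120,0],0],[[-12,165,0],0],[[-15,205,0],0]]'

```text
time_s: 27.8
tool_pos: [0.5833, -0.1355, 0.1152]
tool_rot: [180.0, 0.1, 0.0]
force: [0.5, -0.4, -1.3]
grip_width: 0.0115
grasp_force: 30.0
```

Emit:
arm_command --series '[[[-3,45,0],0],[[-6,90,0],0],[[-9,125,0],0],[[-12,148,0],0],[[-12,153,0],0]]'

```text
time_s: 28.3
tool_pos: [0.5707, -0.2902, 0.1146]
tool_rot: [180.0, 0.2, -0.2]
force: [0.1, 1.2, -1.7]
grip_width: 0.0111
grasp_force: 30.0
```

Emit:
arm_command --series '[[[0,0,0],0],[[0,0,20],0],[[0,0,45],0],[[0,0,60],0],[[0,0,60],0]]'

```text
time_s: 28.8
tool_pos: [0.5715, -0.2829, 0.0541]
tool_rot: [-179.8, 0.2, 0.3]
force: [0.1, 0.4, -0.9]
grip_width: 0.0112
grasp_force: 30.0
```

```bash
python3 look.py w15
python3 - <<'E'
from h import *
f=np.load("w15.npz");p,d,T=f["p"],f["d"],f["T"];K=viewer.calibration("wrist")["K"];o=env.get_obs()
h,s,v=[x.astype(int) for x in cv2.split(cv2.cvtColor(p,cv2.COLOR_BGR2HSV))]
r,c=np.mgrid[:400,:640]
def pts(K,T,d):return (np.c_[((c-K[0,2])/K[0,0]*d).ravel(),(-(r-K[1,2])/K[1,1]*d).ravel(),-d.ravel()]@T[:3,:3].T+T[:3,3]).reshape(400,640,3)
P=pts(K,T,d);br=(h>8)&(h<28)&(s>90)
m=br&(np.hypot(P[:,:,0]-.572,P[:,:,1]+.287)<.05)&(P[:,:,2]>.03)&(P[:,:,2]<.075)
Q=P[m];print(m.sum(),np.percentile(Q,[1,99],axis=0).round(4).tolist() if len(Q) else "")
cal=viewer.calibration("side");p,d=viewer.read_camera("side");P=pts(cal["K"],cal["T"],d)
h,s,v=[x.astype(int) for x in cv2.split(cv2.cvtColor(p,cv2.COLOR_BGR2HSV))]
m=(h>8)&(h<28)&(s>90)&(np.hypot(P[:,:,0]-.572,P[:,:,1]+.287)<.05)&(P[:,:,2]>.03)&(P[:,:,2]<.12);Q=P[m]
print(m.sum(),np.percentile(Q,[1,99],axis=0).round(4).tolist() if len(Q) else "")
print(togo(o,[.5725,-.287,.011]),o["grip_width"])
E
```

```text
28.8 [ 0.5715 -0.2829  0.0541] [-179.83    0.24    0.27] [ 59.  30. -47.  93.  23.  68. -82.] 0.011238196989242593
1052 [[0.5736, -0.2995, 0.0587], [0.5887, -0.2667, 0.0739]]
112 [[0.5533, -0.2948, 0.0614], [0.5844, -0.2665, 0.1145]]
[-0.10117687  3.28712284 44.84960941] 0.010928476119253138
```

Emit:
arm_command --series '[[[0,1,12],0],[[0,1,24],0],[[0,1,34],0],[[0,1,40],0],[[0,1,42],0]]'

```text
time_s: 29.4
tool_pos: [0.5723, -0.2866, 0.0135]
tool_rot: [-179.9, 0.1, 0.1]
force: [-0.1, 0.1, -1.7]
grip_width: 0.0109
grasp_force: 30.0
```

Emit:
arm_command --series '[[[0,0,0],0],[[0,0,0],0],[[0,0,0],0],[[0,0,0],0],[[0,0,0],0]]'

```text
time_s: 29.9
tool_pos: [0.5732, -0.2869, 0.0151]
tool_rot: [180.0, -0.0, 0.1]
force: [-0.4, 1.4, -1.3]
grip_width: 0.0111
grasp_force: 30.0
```

Emit:
arm_command --series '[[[0,0,1],0],[[0,0,2],0],[[0,0,3],0],[[0,0,4],0],[[0,0,4],0]]'

```text
time_s: 30.4
tool_pos: [0.573, -0.2869, 0.011]
tool_rot: [180.0, 0.0, 0.1]
force: [-1.7, 0.9, 1.8]
grip_width: 0.0111
grasp_force: 30.0
```

Emit:
arm_command --series '[[[0,0,0],0],[[0,0,0],0],[[0,0,0],0],[[0,0,0],0],[[0,0,0],0]]'

```text
time_s: 30.9
tool_pos: [0.5731, -0.2868, 0.011]
tool_rot: [180.0, 0.0, 0.1]
force: [-2.5, 0.6, 3.8]
grip_width: 0.0111
grasp_force: 30.0
```

Contact at exactly the seat height. Release, retreat straight up, then verify.

Emit:
arm_command --series '[[[0,0,0],0],[[0,0,0],0],[[0,0,0],0],[[0,0,0],0],[[0,0,0],0]]' --grip -0.3

```text
time_s: 31.4
tool_pos: [0.5731, -0.2868, 0.0106]
tool_rot: [-180.0, -0.0, 0.1]
force: [-0.7, 0.4, 0.2]
grip_width: 0.0431
grasp_force: 0.0
```

Emit:
arm_command --series '[[[0,0,-15],0],[[0,0,-50],0],[[0,0,-95],0],[[0,0,-135],0],[[0,0,-170],0]]'

```text
time_s: 31.9
tool_pos: [0.5737, -0.2866, 0.1846]
tool_rot: [179.9, -0.1, 0.1]
force: [0.8, 0.1, -0.0]
grip_width: 0.0565
grasp_force: 0.0
```

Emit:
arm_command --series '[[[-45,0,0],0],[[-90,0,0],0],[[-120,0,0],0],[[-120,0,0],0],[[-120,0,0],0]]'

```text
time_s: 32.4
tool_pos: [0.4533, -0.2876, 0.1821]
tool_rot: [179.9, -0.1, 0.0]
force: [0.7, -0.7, -0.6]
grip_width: 0.0561
grasp_force: 0.0
```

```bash
python3 look.py w16; python3 meas.py w16
python3 - <<'E'
from h import *
c=viewer.calibration("side");K,T=c["K"],c["T"];p,d=viewer.read_camera("side")
h,s,v=[x.astype(int) for x in cv2.split(cv2.cvtColor(p,cv2.COLOR_BGR2HSV))]
for k,m,z in(("green",(h>55)&(h<85)&(s>90),.008),("brass",(h>8)&(h<28)&(s>90),.008),("white",(s<60)&(v>130),.02)):
    for cc,st,l in blobs(m,60):
        w=cast(cc,z,K,T)[0]
        if .3<w[0]<.7 and abs(w[1])<.35 and st[4]<800:print(k,cc.round(),st[2:5],w.round(3))
E
```

```text
32.4 [ 0.4533 -0.2876  0.1821] [ 1.7985e+02 -7.0000e-02  4.0000e-02] [ 77.  10. -52.  99.   8.  75. -67.] 0.056070235743517514
white [313. 155.] 1677 0.0337 [ 479.5 -280.3] [57.8 57.9] togo [ 25.1  -7.  181.9]
green [ 36. 190.] 605 0.0077 [433.2  66.5] [31.5 37.2] togo [ -20.5 -353.9  181.3]
green [309. 224.] 791 0.0338 [ 397.5 -275.4] [31.6 50.6] togo [-56.9 -12.1 181.8]
brass [132.  52.] 732 0.0082 [591.  -80.1] [32.7 35.4] togo [ 137.  -206.9  181.8]
brass [319.  70.] 709 0.0219 [ 572.2 -286.9] [34.2 35. ] togo [117.8  -0.2 182.1]
brass [446. 152.] 5929 0.0098 [ 479.1 -440.3] [104.2 112.1] togo [ 24.4 153.  182.1]
brass [612. 201.] 1552 0.0162 [ 422.5 -651.3] [ 33.8 110.8] togo [-32.6 363.9 182.3]
tip [112.  46.] 513 0.0382 [591.4 -78.3] [21.4 26.2] togo [ 137.5 -208.7  181.8]
tip [318.  64.] 205 0.074 [ 570.  -286.9] [11.1 16.3] togo [115.6  -0.2 182.1]
tip [630. 209.] 1052 0.0394 [ 411.2 -652. ] [25.2 92.2] togo [-44.  364.5 182.3]
green [413. 176.] [ 20  14 220] [ 0.403 -0.311  0.008]
green [311. 255.] [ 16  13 171] [0.429 0.071 0.008]
brass [352. 152.] [ 14  28 182] [ 0.596 -0.327  0.008]
brass [296. 191.] [ 15  20 209] [ 0.599 -0.086  0.008]
white [233. 311.] [ 24  18 339] [0.442 0.268 0.02 ]
```

Everything measures seated and clear of the gripper: arbor flange top at 22 mm in the cup, glass top at 34 mm, puck centred, stay-behind parts unmoved.

```bash
python3 -c "
from cell import env
print(env.sign_off())"
```

```text
the job is handed in; nothing more can be done
None
```

The tray is kitted and handed in at about 33 s of the 104 s limit; the hand-in gave no verdict, but my last measurements put every part within tolerance: bored puck over the spigot, large glass flat on the cork, tall arbor upright in the cup, plain puck flat in the bin, and small disk and short arbor unmoved.

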